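# Lock the bayonet cover onto the lens washer

### The job

Close the contact lens washer on the vanity: pick up the cover that has two lugs, line its lugs up with the two slots in the washer's rim, push it in against the spring, and twist it clockwise (seen from above) until both lugs are locked well under the rim, then let go. Leave the plain lid without lugs where it is.

Things in the scene. Friction and masses are not known exactly. Their poses are not given: they have to be found in the camera images.
- cover: Grey plastic cover, loose, upright, 70 g: round plug (44 mm diameter, 22 tall) with two flat lugs at its foot along its +x and -x (14 mm wide in y, 7 thick from the underside up, ends 38 mm from the axis). On top a grip bar: 42 mm along x (in line with the lugs), 14 thick in y, 22 to 56 mm above the underside. Origin: centre of underside, z up. A half turn makes no difference.
- washer: White round pot fixed to the vanity, 116 mm diameter, 70 tall, open on top. Origin: centre of underside, z up. Its inward rim (63.5 to 69.5 mm up) leaves a 56 mm round opening and two slots 32 mm wide along its own +x and -x out to the inner wall (radius 46). Chamber floor 48 mm up. Under the rim the cover turns only clockwise from above (yaw decreasing).
- plate (a joint): Sprung steel disc in the washer, 40 mm diameter, on which the plug lands; travel in m, 0 = up (top 63 mm above the vanity, 2 N), 0.014 = down (4.6 N). With it 10 mm down (cover underside 53 mm up; 7 to 14 works) the cover turns: lugs wholly under the rim from 50 degrees, stops at about 80, aim for 70. Let go, the spring lifts the lugs against the rim (cover underside 56.5 mm up).
- plain_lid: Bystander: grey plastic lid of another jar, loose, with the same grip bar but a plain round foot of 60 mm diameter, 22 mm tall, without lugs. Origin: centre of the underside, z up. It does not belong on the washer.
Not all that is in view belongs to the job. Leave any yellow look-alike of the cover alone. Of the things that look like the washer, take the one that is nearest to the robot's base at the start.

How it is judged:
By the outcome, as a careful person would: the job done as asked, in the order asked, and still so for the second after the job is handed in, with the robot touching nothing.
It also fails if it takes over 45 s, if anything falls off the work surface, if the arm or the gripper's body presses on something with over 40 N, if the wrist force passes 120 N, or if a joint passes its speed limit or range.

### The arm

A 7-joint arm with a two-finger parallel gripper is mounted at the origin on the work surface. World frame = base frame: x ahead of the robot, y to its left, z up, the work surface at z = 0. Lengths are in m, angles in rad, forces in N, time in s.
With the tool pointing down it reaches from about 0.4 to 0.875 m from the base axis. Payload 19.3 kg.
Tool frame: the origin (TCP) lies between the finger pads; the fingertips stand 17 mm ahead of it and the grasp point (between the pads) lies 2 mm behind it (bot.tips_ahead is the z of the fingertips in the tool frame, in m); z points along the fingers, y is the direction in which the jaws open and shut (so a half turn about z gives the same grasp; the last joint's range is limited). The gripper opens to 85 mm and grips with 20 to 120 N. Pads are 22 mm wide; open, the fingers measure 114 mm over their backs; the gripper's body (76 mm by 85 mm) begins 54 mm behind the grasp point. The pads swing forward as they close: fully open they stand 13 mm farther back than shut.
Start: joints at [-1.283, 0.521, -0.036, 1.599, 0.021, 1.021, -0.113], TCP at [0.219, 0.585, 0.248] pointing down, gripper open.
Joint ranges: [-2.91, 2.91], [-0.3, 2.13], [-1.5, 1.42], [0.17, 2.43], [-1.26, 4.41], [0.16, 1.93], [-2.52, 2.52]. Speed limits (rad/s): [1.89, 1.89, 2.39, 2.39, 3.01, 3.01, 3.01].

### API

Orientations are given as [roll, pitch, yaw] about the fixed x, y, z axes, in that order (R = Rz(yaw) Ry(pitch) Rx(roll)).
In Python, from workcell import telemetry, cams, job, bot gives the robot as it stands.
- The arm moves only by the tool arm_command, never from a script. Its argument "deltas" is a list of rows, each a list of 7 numbers: the opening, from -1 (shut) to 1 (fully open), so that 0 is half open, then the shift along the tool's x, y, z normalised to -1 to 1, where 1 is 150 mm, then the turn, a rotation vector about the tool's x, y, z normalised to -1 to 1, where 1 is 45 degrees. In form: [[hand, tx, ty, tz, rx, ry, rz], ...]. A call has 1 to 8 rows; each row is the pose to reach, as a shift and turn from the pose commanded when the call began, along the tool's axes at that moment; what a row does not reach only later rows make up. A row lasts 1/8 s, in which the tool goes at most 62.5 mm and 10.7 degrees, less where a joint would pass 70% of its speed; a pose out of reach is approached as far as the arm can. A call with a number of a shift or a turn outside -1 to 1 is refused whole. A call with a gripper value outside its range is refused whole. The fingers move at their own pace and stop on an object; "newtons" is the grip in N (left out, the last holds). Time passes only in rows, so rows that repeat a pose let the fingers close. It gives the time, the measured TCP pose, the force and the opening at its end, in the units of the state.
- telemetry.observe(): the state, without advancing time (a new reading comes with each control period).
- cams.grab_frame(name): name is "side" or "top"; returns the picture (384x512x3 uint8, blue, green, red); there is no depth.
- cams.get_calibration(name): a dict with "fx", "fy", "cx", "cy" (pixels), "R" (3x3) and "t" (3): a world point X has camera coordinates R X + t. Camera axes: x right, y down, z forward; pixel columns grow to the right and rows downward; lengths in m; the calibration is good to about 2 mm. A picture is of the moment at which its call begins. get_calibration takes no time and is no camera call.
- job.job_done(): hands the job in, once; it reports no verdict.
The state is a dict: "clock": time; "qpos": joint angles; "qd": joint speeds; "joint_efforts": joint torques, N m; "position": TCP position; "tool_rot": TCP orientation; "force": force on the tool from outside, world axes, zero at the start; "moment": the same for the moment, N m; "grip_width": finger opening in m.
Only numpy, scipy, OpenCV 4.12 (cv2) and the standard library are available. Lean on these libraries where they do the work, as an engineer would, in place of code of your own. Each camera call takes 0.05 s, during which the arm holds its last target.

## Working session

There is one attempt and no reset: what is moved stays moved. The work goes in short steps, Python scripts to look and compute and a tool call to move; the robot and the scene stay as the last step left them, time stands still between calls to the robot, and variables do not carry over. Pictures are saved under pics/ and viewed, and the job is handed in when it is done.

Besides the shell and the picture viewer there is one more tool, called after "Emit:" as a command line: name --pt "numbers of a row" for each row, then --argument value for the rest. arm_command: Moves the arm, as the interface text tells. Its arguments: {"type":"object","properties":{"deltas":{"type":"array","items":{"type":"array","items":{"type":"number"}}},"newtons":{"type":"number"}},"required":["deltas"]}

```bash
mkdir -p pics; ls; python3 - <<'E'
from workcell import telemetry,cams,job,bot
import cv2
for n in("side","top"):
    im=cams.grab_frame(n); cv2.imwrite(f"pics/{n}0.png",im)
    c=cams.get_calibration(n); print(n,c)
print(telemetry.observe(),bot.tips_ahead)
E
```

```text
pics
side {'fx': 381.01860209397944, 'fy': 381.01860209397944, 'cx': 252.47738780680484, 'cy': 187.5055148147394, 'R': array([[-0.88632438, -0.46266647,  0.01920483],
       [-0.33537694,  0.61277515, -0.71556196],
       [ 0.31929828, -0.64066087, -0.69828522]]), 't': array([0.52871658, 0.26396641, 0.65898399])}
top {'fx': 404.08693199103845, 'fy': 404.08693199103845, 'cx': 257.778571317837, 'cy': 193.15610174894485, 'R': array([[ 0.02221238, -0.99969712, -0.01059596],
       [-0.99600416, -0.02121083, -0.08675147],
       [ 0.08650044,  0.01248058, -0.99617363]]), 't': array([0.02615282, 0.57608165, 0.95984048])}
{'clock': 0.1, 'qpos': array([-1.28321158,  0.5219547 , -0.03632355,  1.59991162,  0.02120827,
        1.02111912, -0.11283288]), 'qd': array([ 2.20275371e-04,  5.37508410e-04, -3.48894588e-05, -3.49892993e-05,
       -1.72154893e-03,  5.52906219e-04,  1.85075075e-04]), 'joint_efforts': array([ 3.86941829e-03, -9.28488278e+01,  1.98396139e+00, -3.70531726e+01,
        1.80957676e-02,  5.36537103e-03,  5.19265791e-05]), 'position': array([0.21881381, 0.58515468, 0.24779725]), 'tool_rot': array([-3.14058820e+00,  7.91688922e-05,  2.78376433e+00]), 'force': array([0.65750859, 0.17139129, 0.19539087]), 'moment': array([ 0.00410189, -0.01919451,  0.01775681]), 'grip_width': 0.08530289181358777} 0.017
```

View pics/side0.png

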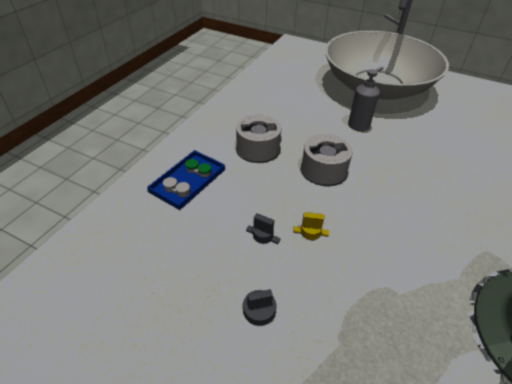

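View pics/top0.png

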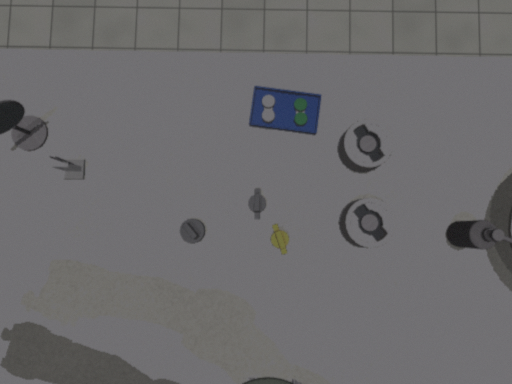

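Candidates in the top view:
- **Cover:** the grey piece with lugs at (257,203). The yellow look-alike is at (280,239) and the plain lid at (192,231).
- **Washer:** pots at (370,222) and (368,145). The lower one looks nearer the base.

I'll check these in close crops.

```bash
cat > h.py <<'E'
import numpy as np, cv2
from workcell import cams
def ray(n,u,v,z):
    c=cams.get_calibration(n);R=np.array(c['R']);t=np.array(c['t'])
    d=R.T@np.array([(u-c['cx'])/c['fx'],(v-c['cy'])/c['fy'],1]);o=-R.T@t
    return o+d*(z-o[2])/d[2]
def proj(n,X):
    c=cams.get_calibration(n);p=(np.array(c['R'])@np.array(X).T).T+c['t']
    return np.c_[p[:,0]/p[:,2]*c['fx']+c['cx'],p[:,1]/p[:,2]*c['fy']+c['cy']]
E
python3 - <<'E'
import cv2,numpy as np
from h import *
t=cv2.imread('pics/top0.png');s=cv2.imread('pics/side0.png')
a=cv2.resize(t[175:275,225:325],(400,400),interpolation=cv2.INTER_CUBIC)
b=cv2.resize(t[182:262,330:410],(400,400),interpolation=cv2.INTER_CUBIC)
cv2.imwrite('pics/c1.png',np.hstack([a,b]))
a=cv2.resize(s[200:260,225:345],(800,400),interpolation=cv2.INTER_CUBIC)
cv2.imwrite('pics/c2.png',a)
for u,v,z in[(257,203,.05),(370,222,.07),(368,145,.07),(192,231,.05)]:
    p=ray('top',u,v,z);print(p,np.hypot(*p[:2]))
E
```

```text
[0.54975924 0.03969248 0.05      ] 0.5511902702769146
[ 0.51026781 -0.2220077   0.07      ] 0.5564716133122498
[ 0.69025219 -0.21765966  0.07      ] 0.7237567379823793
[0.48025665 0.19163836 0.05      ] 0.5170799847510338
```

View pics/c1.png

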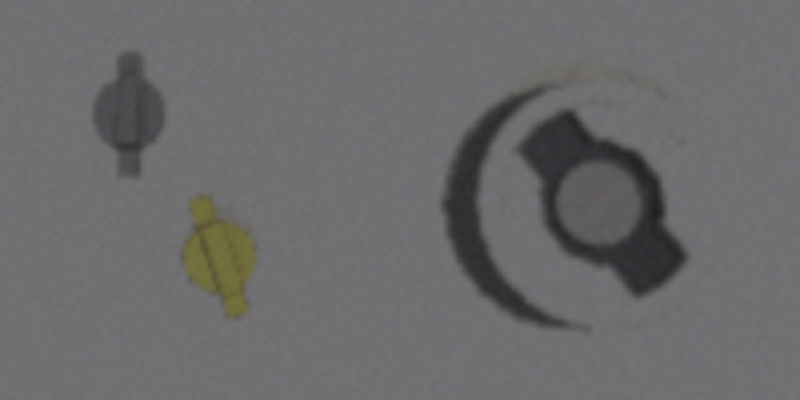

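View pics/c2.png

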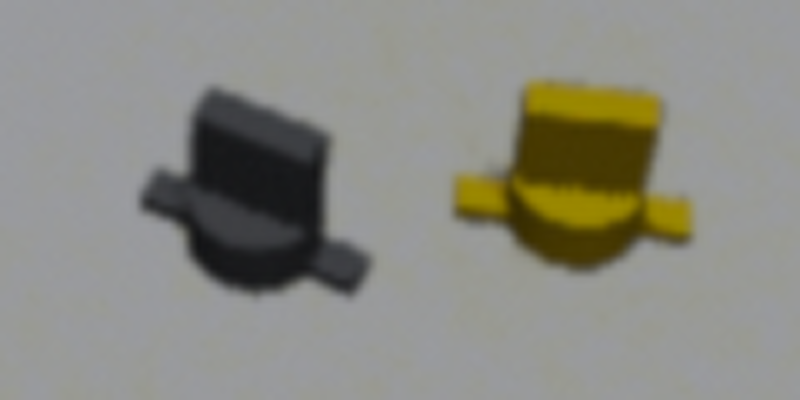

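```bash
cat >> h.py <<'E'
def cover_pts(x,y,yaw,z=0):
    P=[[sx*.038,sy*.007,.007] for sx in(1,-1) for sy in(1,-1)]
    P+=[[sx*.021,sy*.007,.056] for sx in(1,-1) for sy in(1,-1)]
    P=np.array(P);c,s=np.cos(yaw),np.sin(yaw)
    return P@np.array([[c,s,0],[-s,c,0],[0,0,1]])+[x,y,z]
def circ(x,y,z,r,n=60):
    a=np.linspace(0,2*np.pi,n);return np.c_[x+r*np.cos(a),y+r*np.sin(a),0*a+z]
def slot_pts(x,y,yaw):
    P=np.array([[sx*.046,sy*.016,.0695] for sx in(1,-1) for sy in(1,-1)])
    P[:,0]=np.sign(P[:,0])*np.sqrt(.046**2-.016**2)
    c,s=np.cos(yaw),np.sin(yaw)
    return P@np.array([[c,s,0],[-s,c,0],[0,0,1]])+[x,y,0]
def zoom(im,n,u0,v0,w,h,k,polys):
    o=cv2.resize(im[v0:v0+h,u0:u0+w],(w*k,h*k),interpolation=cv2.INTER_CUBIC)
    o=cv2.convertScaleAbs(o,alpha=1.6)
    for p,c in polys:
        q=(proj(n,p)+.5-[u0,v0])*k
        for i in q: cv2.circle(o,tuple(int(round(a)) for a in i),1,c,-1)
    return o
E
cat > fit1.py <<'E'
from h import *
from scipy.optimize import least_squares
def un(p,k,u0,v0): return (np.array(p)+.5)/k-.5+[u0,v0]
top=un([[130,52],[129,178]],4,225,175)
side=un([[213,90],[327,137],[195,115],[312,163]],800/120,225,200)
def f(p):
    c=cover_pts(*p)
    t=proj('top',c);s=proj('side',c)
    return np.r_[((t[0]+t[1])/2-top[0]),((t[2]+t[3])/2-top[1]),0]
r=least_squares(f,[.55,.04,0]);print('cover',r.x,r.fun)
C=r.x
sl=un([[573,110],[520,150],[687,257],[640,297]],5,330,182)
W0=[ray('top',*p,.0695)[:2] for p in sl]
ctr=np.mean(W0,0); print(W0,ctr)
pl=ray('top',*un([599,202],5,330,182),.063);print('plate',pl)
def g(p):
    q=proj('top',slot_pts(*p)); d=np.linalg.norm(q[:,None]-sl[None],axis=2)
    return d.min(1)
best=min((least_squares(lambda p:(proj('top',slot_pts(*p))[list(o)]-sl).ravel(),[*ctr,y0]) for y0 in(.7,) for o in __import__('itertools').permutations(range(4))),key=lambda r:r.cost)
W=best.x;print('washer',W,np.degrees(W[2]),best.fun)
t=cv2.imread('pics/top0.png');s=cv2.imread('pics/side0.png')
R=(0,0,255)
polc=[(cover_pts(*C),R),(circ(C[0],C[1],.022,.022),(0,255,0))]
polw=[(slot_pts(*W),R),(circ(W[0],W[1],.0695,.028),(0,255,0)),(circ(W[0],W[1],.07,.058),(255,255,0))]
A=np.hstack([zoom(t,'top',225,165,75,75,5,polc),zoom(t,'top',333,185,75,75,5,polw)])
cv2.imwrite('pics/f1.png',A)
B=np.hstack([zoom(s,'side',230,200,75,75,5,polc),zoom(s,'side',289,122,75,75,5,polw)])
cv2.imwrite('pics/f2.png',B)
E
python3 fit1.py
```

```text
cover [0.55162579 0.04027175 0.01443467] [-0.0029358   0.43877732  0.00326609 -0.43303797  0.        ]
[array([ 0.55647962, -0.39315744]), array([ 0.53745372, -0.36849408]), array([ 0.4899801 , -0.44403316]), array([ 0.47124046, -0.42220137])] [ 0.51378848 -0.40697151]
plate [ 0.5144636  -0.40730656  0.063     ]Traceback (most recent call last):
  File "fit1.py", line 19, in <module>
    best=min((least_squares(lambda p:(proj('top',slot_pts(*p))[list(o)]-sl).ravel(),[*ctr,y0]) for y0 in(.7,) for o in __import__('itertools').permutations(range(4))),key=lambda r:r.cost)
  File "fit1.py", line 19, in <genexpr>
    best=min((least_squares(lambda p:(proj('top',slot_pts(*p))[list(o)]-sl).ravel(),[*ctr,y0]) for y0 in(.7,) for o in __import__('itertools').permutations(range(4))),key=lambda r:r.cost)
              ~~~~~~~~~~~~~^^^^^^^^^^^^^^^^^^^^^^^^^^^^^^^^^^^^^^^^^^^^^^^^^^^^^^^^^^^^^^^^^^^
    return func(*args, **kwargs)
    result = trf(vector_fun.fun, vector_fun.jac, x0, f0, J0, lb, ub, ftol, xtol,
                 gtol, max_nfev, x_scale, loss_function, tr_solver,
                 tr_
[... 1016 characters left out ...]
s, **self.kwargs))
                      ~~~~~~~~^^^^^^^^^^^^^^^^^^^^^^^^^^^^^^
    return np.atleast_1d(self.fun(x))
                         ~~~~~~~~^^^
    return self.f(x, *self.args, **self.kwargs)
           ~~~~~~^^^^^^^^^^^^^^^^^^^^^^^^^^^^^^
  File "fit1.py", line 19, in <lambda>
    best=min((least_squares(lambda p:(proj('top',slot_pts(*p))[list(o)]-sl).ravel(),[*ctr,y0]) for y0 in(.7,) for o in __import__('itertools').permutations(range(4))),key=lambda r:r.cost)
                                      ~~~~^^^^^^^^^^^^^^^^^^^^
  File "h.py", line 8, in proj
    c=cams.get_calibration(n);p=(np.array(c['R'])@np.array(X).T).T+c['t']
ValueError: time passes only in moves, steps and waits
```

```bash
python3 -c "
import cv2,numpy as np
cv2.imwrite('pics/f12.png',np.vstack([cv2.imread('pics/f1.png'),cv2.imread('pics/f2.png')])[:,:])
a=cv2.imread('pics/f12.png');print(a.shape);cv2.imwrite('pics/f12.png',cv2.resize(a,(600,600)))"
```

```text
[ WARN:0@0.020] global loadsave.cpp:275 findDecoder imread_('pics/f1.png'): can't open/read file: check file path/integrity
[ WARN:0@0.021] global loadsave.cpp:275 findDecoder imread_('pics/f2.png'): can't open/read file: check file path/integrity
Traceback (most recent call last):
cv2.error: OpenCV(4.12.0) :-1: error: (-5:Bad argument) in function 'imwrite'
> Overload resolution failed:
>  - img data type = object is not supported
>  - Expected Ptr<cv::UMat> for argument 'img'
```

Two fixes: cache the calibration, because calling it too often is refused, and subtract the 400 px offset of the stacked crop.

```bash
python3 - <<'E'
from workcell import cams
import pickle
pickle.dump({n:cams.get_calibration(n) for n in('side','top')},open('cal.pkl','wb'))
s=open('h.py').read().replace("from workcell import cams","import pickle\nCAL=pickle.load(open('cal.pkl','rb'))").replace("cams.get_calibration(n)","CAL[n]")
open('h.py','w').write(s)
s=open('fit1.py').read().replace("[[573,110],[520,150],[687,257],[640,297]]","[[173,110],[120,150],[287,257],[240,297]]").replace("[599,202]","[199,202]")
s+="\na=np.vstack([A,B]);cv2.imwrite('pics/f12.png',cv2.resize(a,(600,600)))\n"
open('fit1.py','w').write(s)
E
python3 fit1.py
```

```text
cover [0.55162579 0.04027175 0.01443467] [-0.0029358   0.43877732  0.00326609 -0.43303797  0.        ]
[array([ 0.55250336, -0.20882713]), array([ 0.53344337, -0.18437682]), array([ 0.48589272, -0.26107211]), array([ 0.4671201 , -0.23946153])] [ 0.50973989 -0.2234344 ]
plate [ 0.5103874  -0.22247539  0.063     ]
washer [ 0.5097476  -0.22343304  3.82188701] 218.977995380464 [-0.03665211 -0.36091751 -0.22141278  0.09601793  0.84017645 -0.15252447
 -0.58336069  0.40909071]
```

View pics/f12.png

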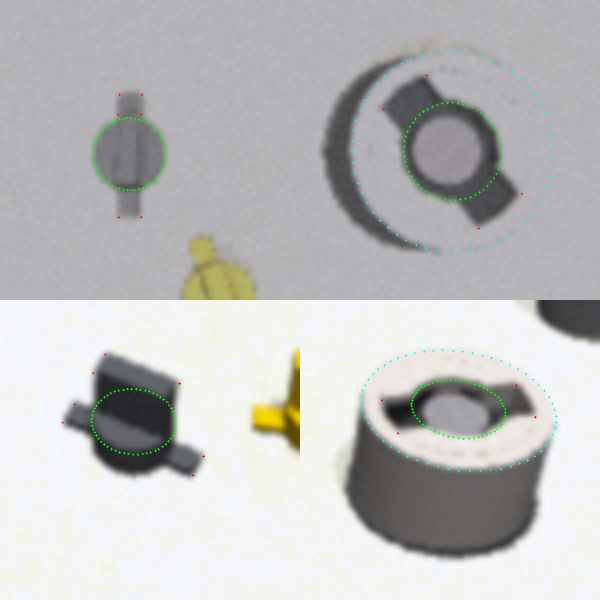

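The overlays agree to about 1 px in both views. Estimated poses:
- **Cover:** (0.5516, 0.040), yaw 0.8°.
- **Washer:** (0.510, -0.223), slots at 39°. At 0.556 m it is nearer the base than the other pot, at 0.724 m.

I'll use tool yaws of about 1°, then 39°, then -31°, which keeps joint 7 within range. Next is a helper that works out the deltas.

```bash
cat > go.py <<'E'
import sys,numpy as np
from scipy.spatial.transform import Rotation as Ro
from workcell import telemetry
s=telemetry.observe()
print({k:np.round(s[k],4) for k in('clock','qpos','position','tool_rot','force','grip_width')})
if len(sys.argv)>4:
    x,y,z,yaw=map(float,sys.argv[1:5])
    R=Ro.from_euler('xyz',s['tool_rot']);T=Ro.from_euler('xyz',[np.pi,0,np.radians(yaw)])
    d=R.inv().apply(np.array([x,y,z])-s['position'])/.15
    r=(R.inv()*T).as_rotvec(degrees=True)/45
    print('t',np.round(d,3),'r',np.round(r,3))
E
python3 go.py .5516 .0403 .20 0.8
```

```text
{'clock': np.float64(0.1), 'qpos': array([-1.2832,  0.522 , -0.0363,  1.5999,  0.0212,  1.0211, -0.1128]), 'position': array([0.2188, 0.5852, 0.2478]), 'tool_rot': array([-3.1406e+00,  1.0000e-04,  2.7838e+00]), 'force': array([0.6575, 0.1714, 0.1954]), 'grip_width': np.float64(0.0853)}
t [-3.35  -2.625  0.322] r [-0.000e+00  2.000e-03  3.527e+00]
```

Emit:
arm_command --pt "1 -0.9 -0.7 0 0 0 0.9" --pt "1 -0.9 -0.7 0 0 0 0.9" --pt "1 -0.9 -0.7 0 0 0 0.9" --pt "1 -0.9 -0.7 0 0 0 0.9"

```text
clock: 0.6
position: [0.3108, 0.4367, 0.2486]
tool_rot: [3.141, 0.001, 2.067]
force: [-0.3, 1.3, -0.1]
grip_width: 0.0854
```

```bash
python3 go.py .5516 .0403 .20 0.8
```

```text
{'clock': np.float64(0.6), 'qpos': array([-1.1809,  0.3838,  0.1549,  1.8414, -0.0715,  0.9222, -0.4981]), 'position': array([0.3108, 0.4367, 0.2486]), 'tool_rot': array([3.1414e+00, 9.0000e-04, 2.0665e+00]), 'force': array([-0.2891,  1.287 , -0.1111]), 'grip_width': np.float64(0.0854)}
t [-3.088  0.155  0.327] r [1.000e-03 1.000e-03 2.613e+00]
```

Emit:
arm_command --pt "1 -1 0.05 0 0 0 0.9" --pt "1 -1 0.05 0 0 0 0.9" --pt "1 -1 0.05 0 0 0 0.9" --pt "1 -1 0.05 0 0 0 0.9"

```text
clock: 1.1
position: [0.3889, 0.3102, 0.2484]
tool_rot: [3.141, 0.0, 1.361]
force: [-1.3, 1.0, -0.1]
grip_width: 0.0852
```

```bash
python3 go.py .5516 .0403 .20 0.8
```

```text
{'clock': np.float64(1.1), 'qpos': array([-1.074 ,  0.3359,  0.3579,  1.9432, -0.1489,  0.8879, -0.85  ]), 'position': array([0.3889, 0.3102, 0.2484]), 'tool_rot': array([3.1413e+00, 3.0000e-04, 1.3611e+00]), 'force': array([-1.3496,  1.0211, -0.1465]), 'grip_width': np.float64(0.0852)}
t [-1.534  1.435  0.323] r [1.000e-03 0.000e+00 1.715e+00]
```

Emit:
arm_command --pt "1 -0.8 0.75 0 0 0 0.9" --pt "1 -0.8 0.75 0 0 0 0.9" --pt "1 -0.8 0.75 0 0 0 0.9" --pt "1 -0.8 0.75 0 0 0 0.9"

```text
clock: 1.6
position: [0.4754, 0.1692, 0.2483]
tool_rot: [3.141, 0.0, 0.653]
force: [-0.7, 0.1, -0.0]
grip_width: 0.0853
```

```bash
python3 go.py .5516 .0403 .16 0.8
```

```text
{'clock': np.float64(1.6), 'qpos': array([-0.8969,  0.3779,  0.5705,  1.9336, -0.2557,  0.9015, -1.1161]), 'position': array([0.4754, 0.1692, 0.2483]), 'tool_rot': array([3.1406e+00, 2.0000e-04, 6.5300e-01]), 'force': array([-0.6667,  0.0531, -0.032 ]), 'grip_width': np.float64(0.0853)}
t [-0.118  0.991  0.59 ] r [ 0.001 -0.     0.814]
```

Emit:
arm_command --pt "1 -0.118 0.991 0.59 0 0 0.814" --pt "1 -0.118 0.991 0.59 0 0 0.814" --pt "1 -0.118 0.991 0.59 0 0 0.814" --pt "1 -0.118 0.991 0.59 0 0 0.814" --pt "1 -0.118 0.991 0.59 0 0 0.814"

```text
clock: 2.22
position: [0.5515, 0.0439, 0.1593]
tool_rot: [3.141, 0.001, 0.024]
force: [-1.0, 0.7, -0.4]
grip_width: 0.0856
```

```bash
python3 go.py .5516 .0403 .044 0.8
python3 - <<'E'
from workcell import cams
import cv2,numpy as np
a=cams.grab_frame('side');b=cams.grab_frame('top')
cv2.imwrite('pics/p1.png',np.hstack([cv2.resize(a[140:290,190:340],(400,400)),cv2.resize(b[140:260,200:320],(400,400))]))
E
```

```text
{'clock': np.float64(2.225), 'qpos': array([-0.6336,  0.6204,  0.6448,  1.8948, -0.5095,  0.7969, -1.2586]), 'position': array([0.5515, 0.0439, 0.1593]), 'tool_rot': array([3.1409e+00, 1.0000e-03, 2.3900e-02]), 'force': array([-0.9548,  0.6774, -0.3803]), 'grip_width': np.float64(0.0856)}
t [0.001 0.023 0.769] r [0.001 0.001 0.013]
```

View pics/p1.png

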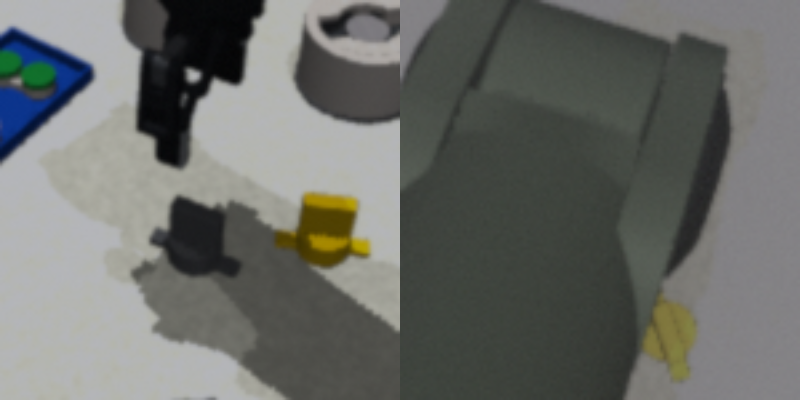

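The gripper is above the cover, its fingers open across the bar and clear of the yellow piece. Descending.

Emit:
arm_command --pt "1 0 0.0 0.4 0 0 0" --pt "1 0 0 0.765 0 0 0" --pt "1 0 0 0.765 0 0 0" --pt "1 0 0 0.765 0 0 0" --newtons 40

```text
clock: 2.82
position: [0.5526, 0.0442, 0.047]
tool_rot: [-3.141, -0.002, 0.025]
force: [0.6, 1.0, 0.8]
grip_width: 0.0854
```

```bash
python3 go.py .5516 .0403 .044 0.8
python3 - <<'E'
from workcell import cams
import cv2,numpy as np
a=cams.grab_frame('side')
cv2.imwrite('pics/p2.png',cv2.resize(a[140:290,190:340],(600,600)))
E
```

```text
{'clock': np.float64(2.825), 'qpos': array([-0.5273,  0.7807,  0.4911,  1.9391, -0.6486,  0.5816, -1.1464]), 'position': array([0.5526, 0.0442, 0.047 ]), 'tool_rot': array([-3.1414e+00, -1.8000e-03,  2.4700e-02]), 'force': array([0.5684, 1.047 , 0.7876]), 'grip_width': np.float64(0.0854)}
t [-0.007  0.026  0.02 ] r [-0.    -0.002  0.014]
```

View pics/p2.png

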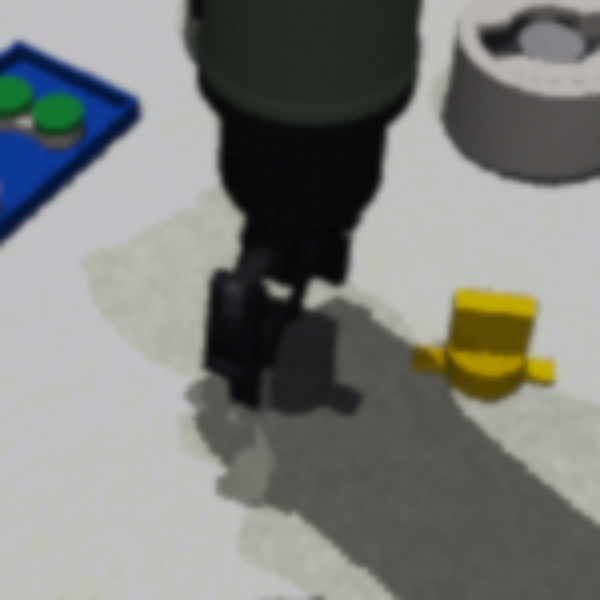

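The fingers straddle the bar, one visible at about (240,340). I'll centre sideways and close.

Emit:
arm_command --pt "1 -0.007 0.026 0.005 0 0 0.014" --pt "1 -0.007 0.026 0.005 0 0 0.014" --pt "-1 -0.007 0.026 0.005 0 0 0.014" --pt "-1 -0.007 0.026 0.005 0 0 0.014" --pt "-1 -0.007 0.026 0.005 0 0 0.014" --pt "-1 -0.007 0.026 0.005 0 0 0.014" --pt "-1 -0.007 0.026 0.005 0 0 0.014" --pt "-1 -0.007 0.026 0.005 0 0 0.014" --newtons 40

```text
clock: 3.88
position: [0.5508, 0.0402, 0.0443]
tool_rot: [-3.142, 0.0, 0.013]
force: [0.1, -1.3, 3.1]
grip_width: 0.013
```

```bash
python3 go.py .5516 .0403 .194 0.8
```

```text
{'clock': np.float64(3.875), 'qpos': array([-0.5199,  0.7838,  0.4892,  1.9437, -0.6543,  0.5766, -1.1458]), 'position': array([0.5508, 0.0402, 0.0443]), 'tool_rot': array([-3.1415,  0.    ,  0.0129]), 'force': array([ 0.0758, -1.289 ,  3.148 ]), 'grip_width': np.float64(0.013)}
t [ 0.006 -0.    -0.998] r [-0.     0.    -0.001]
```

Emit:
arm_command --pt "-1 0 0 -0.3 0 0 0" --pt "-1 0 0 -0.6 0 0 0" --pt "-1 0 0 -0.9 0 0 0" --pt "-1 0 0 -0.9 0 0 0" --pt "-1 0 0 -0.9 0 0 0" --newtons 60

```text
clock: 4.5
position: [0.5504, 0.0405, 0.1788]
tool_rot: [-3.141, 0.001, 0.013]
force: [-0.6, 0.2, -0.6]
grip_width: 0.0129
```

```bash
python3 go.py .5097 -.2230 .17 39
python3 - <<'E'
from workcell import cams
import cv2,numpy as np
a=cams.grab_frame('side')
cv2.imwrite('pics/p3.png',cv2.resize(a[80:290,190:400],(600,600)))
E
```

```text
{'clock': np.float64(4.5), 'qpos': array([-0.6514,  0.5954,  0.678 ,  1.8851, -0.4945,  0.8354, -1.2735]), 'position': array([0.5504, 0.0405, 0.1788]), 'tool_rot': array([-3.1415e+00,  6.0000e-04,  1.3300e-02]), 'force': array([-0.6141,  0.2324, -0.6459]), 'grip_width': np.float64(0.0129)}
t [-0.295  1.753  0.058] r [-0.     0.001 -0.85 ]
```

View pics/p3.png

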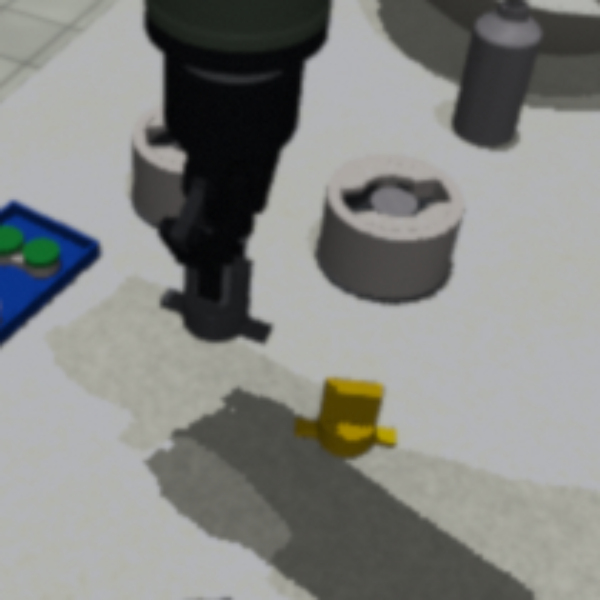

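The cover is held upright, with its plug at about (215,315) and both lugs visible. Moving it over the washer.

Emit:
arm_command --pt "-1 -0.15 0.9 0 0 0 -0.43" --pt "-1 -0.15 0.9 0 0 0 -0.43" --pt "-1 -0.15 0.9 0 0 0 -0.43" --pt "-1 -0.15 0.9 0 0 0 -0.43" --pt "-1 -0.15 0.9 0 0 0 -0.43"

```text
clock: 5.18
position: [0.5301, -0.0935, 0.1787]
tool_rot: [-3.141, 0.001, 0.352]
force: [0.3, 0.5, 0.5]
grip_width: 0.0131
```

```bash
python3 go.py .5097 -.2230 .17 39
```

```text
{'clock': np.float64(5.175), 'qpos': array([-0.3485,  0.5461,  0.5778,  1.9167, -0.4078,  0.7979, -0.766 ]), 'position': array([ 0.5301, -0.0935,  0.1787]), 'tool_rot': array([-3.1409e+00,  8.0000e-04,  3.5170e-01]), 'force': array([0.271 , 0.4557, 0.4826]), 'grip_width': np.float64(0.0131)}
t [-0.425  0.764  0.058] r [-0.001  0.001 -0.419]
```

Emit:
arm_command --pt "-1 -0.425 0.764 0.058 0 0 -0.419" --pt "-1 -0.425 0.764 0.058 0 0 -0.419" --pt "-1 -0.425 0.764 0.058 0 0 -0.419" --pt "-1 -0.425 0.764 0.058 0 0 -0.419" --pt "-1 -0.425 0.764 0.058 0 0 -0.419" --pt "-1 -0.425 0.764 0.058 0 0 -0.419"

```text
clock: 5.92
position: [0.5101, -0.2229, 0.1706]
tool_rot: [-3.141, -0.0, 0.682]
force: [0.7, -0.5, -0.2]
grip_width: 0.0127
```

```bash
python3 go.py .5097 -.2230 .13 39
python3 - <<'E'
from workcell import cams,telemetry
from h import *
a=cams.grab_frame('side');p=telemetry.observe()
x,y,z=p['position'];yw=p['tool_rot'][2]
print(x,y,z)
b=cams.grab_frame('top')
pc=[(cover_pts(x,y,yw,z-.0443),(0,0,255)),(slot_pts(.5097,-.2234,np.radians(39)),(0,255,0))]
cv2.imwrite('pics/p4.png',np.hstack([zoom(a,'side',270,70,100,125,4,pc),zoom(b,'top',310,160,100,125,4,pc)]))
E
```

```text
{'clock': np.float64(5.925), 'qpos': array([-0.0266,  0.5606,  0.4687,  1.8729, -0.3457,  0.7888, -0.2618]), 'position': array([ 0.5101, -0.2229,  0.1706]), 'tool_rot': array([-3.1414e+00, -2.0000e-04,  6.8190e-01]), 'force': array([ 0.6501, -0.4985, -0.1955]), 'grip_width': np.float64(0.0127)}
t [-0.003 -0.001  0.27 ] r [-0.    -0.     0.002]
0.5099752093852711 -0.22324768750114518 0.17058744766416184
```

View pics/p4.png

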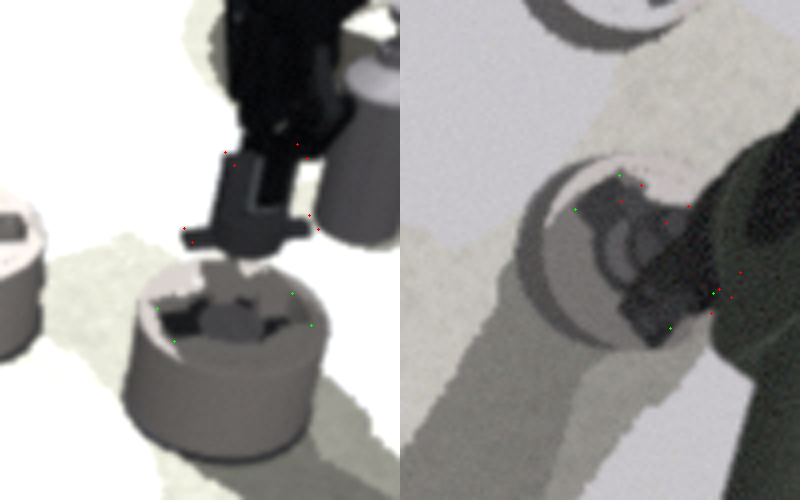

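Cover and washer line up to within about 2 mm, inside the 5–6 mm clearance. Lowering into the slots.

Emit:
arm_command --pt "-1 0 0 0.15 0 0 0" --pt "-1 0 0 0.3 0 0 0" --pt "-1 0 0 0.37 0 0 0" --pt "-1 0 0 0.37 0 0 0" --pt "-1 0 0 0.37 0 0 0"

```text
clock: 6.65
position: [0.5099, -0.2247, 0.1158]
tool_rot: [3.141, -0.0, 0.68]
force: [0.6, 0.1, -1.4]
grip_width: 0.0133
```

```bash
python3 go.py .5097 -.2230 .097 39
python3 - <<'E'
from workcell import cams,telemetry
from h import *
p=telemetry.observe();x,y,z=p['position'];yw=p['tool_rot'][2]
a=cams.grab_frame('side');b=cams.grab_frame('top')
pc=[(cover_pts(x,y,yw,z-.0443),(0,0,255))]
cv2.imwrite('pics/p5.png',np.hstack([zoom(a,'side',270,90,100,100,4,pc),zoom(b,'top',310,170,100,100,4,pc)]))
E
```

```text
{'clock': np.float64(6.65), 'qpos': array([ 0.015 ,  0.6398,  0.4174,  1.9051, -0.3965,  0.6772, -0.2192]), 'position': array([ 0.5099, -0.2247,  0.1158]), 'tool_rot': array([ 3.1408e+00, -5.0000e-04,  6.7960e-01]), 'force': array([ 0.58  ,  0.0884, -1.3644]), 'grip_width': np.float64(0.0133)}
t [ 0.006 -0.01   0.125] r [ 0.001 -0.001 -0.001]
```

View pics/p5.png

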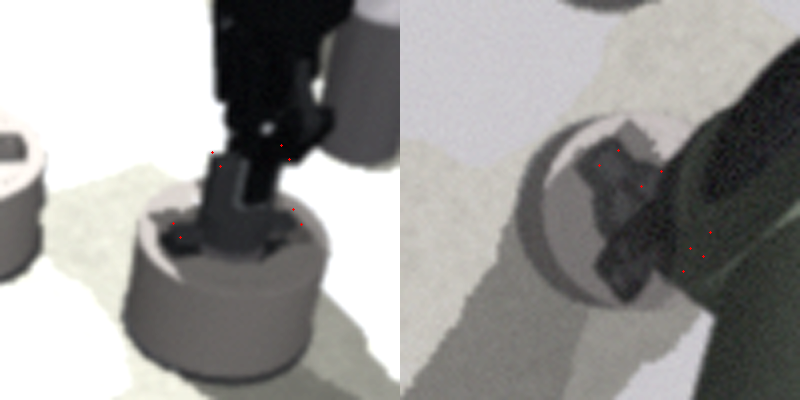

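The lugs sit over the slots, with the left lug at about (175,232) in the side view, and there is no contact force. Pushing down against the spring.

Emit:
arm_command --pt "-1 0.006 -0.005 0.05 0 0 0" --pt "-1 0.006 -0.01 0.09 0 0 0" --pt "-1 0.006 -0.01 0.13 0 0 0" --pt "-1 0.006 -0.01 0.13 0 0 0" --pt "-1 0.006 -0.01 0.13 0 0 0"

```text
clock: 7.38
position: [0.5092, -0.2228, 0.0957]
tool_rot: [-3.141, -0.0, 0.68]
force: [0.7, 1.7, 2.9]
grip_width: 0.0132
```

```bash
python3 go.py .5097 -.2234 .097 39
```

```text
{'clock': np.float64(7.375), 'qpos': array([ 0.0271,  0.6691,  0.3963,  1.9162, -0.4146,  0.637 , -0.2069]), 'position': array([ 0.5092, -0.2228,  0.0957]), 'tool_rot': array([-3.1414, -0.    ,  0.6796]), 'force': array([0.6977, 1.6502, 2.8538]), 'grip_width': np.float64(0.0132)}
t [-0.     0.005 -0.009] r [-0.    -0.    -0.001]
```

The spring force is about 3 N and the insertion was smooth. Now the clockwise twist, which is +rz in the tool frame.

Emit:
arm_command --pt "-1 0 0 0 0 0 0.15" --pt "-1 0 0 0 0 0 0.3" --pt "-1 0 0 0 0 0 0.45" --pt "-1 0 0 0 0 0 0.6" --pt "-1 0 0 0 0 0 0.75" --pt "-1 0 0 0 0 0 0.8" --pt "-1 0 0 0 0 0 0.8"

```text
clock: 8.25
position: [0.5092, -0.2228, 0.0957]
tool_rot: [3.141, 0.0, 0.053]
force: [-0.1, -0.2, 2.9]
grip_width: 0.0129
```

```bash
python3 go.py .5097 -.2234 .0957 -31; python3 -c "
from workcell import telemetry as t;print(t.observe()['moment'])"
```

```text
{'clock': np.float64(8.25), 'qpos': array([-0.0834,  0.7126,  0.5642,  1.9218, -0.5912,  0.6778, -0.6729]), 'position': array([ 0.5092, -0.2228,  0.0957]), 'tool_rot': array([3.1415e+00, 1.0000e-04, 5.2900e-02]), 'force': array([-0.0624, -0.1854,  2.9164]), 'grip_width': np.float64(0.0129)}
t [ 0.003  0.004 -0.   ] r [0.    0.    0.756]
[ 0.09243243 -0.02131584 -0.04173158]
```

Emit:
arm_command --pt "-1 0 0 0 0 0 0.15" --pt "-1 0 0 0 0 0 0.3" --pt "-1 0 0 0 0 0 0.45" --pt "-1 0 0 0 0 0 0.6" --pt "-1 0 0 0 0 0 0.75" --pt "-1 0 0 0 0 0 0.76" --pt "-1 0 0 0 0 0 0.76"

```text
clock: 9.12
position: [0.5092, -0.2229, 0.0956]
tool_rot: [-3.142, 0.0, -0.542]
force: [1.2, -0.4, 3.8]
grip_width: 0.0131
```

```bash
python3 go.py .5097 -.2234 .0957 -31; python3 - <<'E'
from workcell import cams,telemetry
from h import *
p=telemetry.observe();x,y,z=p['position'];yw=p['tool_rot'][2];print(p['moment'])
a=cams.grab_frame('side');b=cams.grab_frame('top')
pc=[(cover_pts(x,y,yw,z-.0443),(0,0,255))]
cv2.imwrite('pics/p6.png',np.hstack([zoom(a,'side',270,90,100,100,4,pc),zoom(b,'top',310,170,100,100,4,pc)]))
E
```

```text
{'clock': np.float64(9.125), 'qpos': array([-0.1776,  0.769 ,  0.7187,  1.9262, -0.7499,  0.7367, -1.1256]), 'position': array([ 0.5092, -0.2229,  0.0956]), 'tool_rot': array([-3.1416e+00,  1.0000e-04, -5.4230e-01]), 'force': array([ 1.1593, -0.4273,  3.7846]), 'grip_width': np.float64(0.0131)}
t [ 0.005  0.001 -0.001] r [-0.     0.    -0.002]
[ 0.03919318 -0.07555627 -0.06865446]
```

View pics/p6.png

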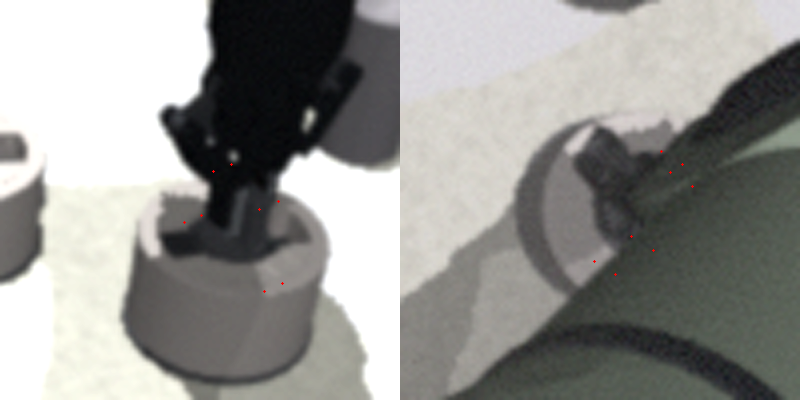

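The slots now show empty and dark, and the lugs are hidden under the rim at tool yaw -31°, a 70° turn. Releasing and retreating.

Emit:
arm_command --pt "-0.4 0 0 0 0 0 0" --pt "0 0 0 0 0 0 0" --pt "0.2 0 0 0 0 0 0" --pt "0.2 0 0 0 0 0 0" --pt "0.2 0 0 0 0 0 0" --pt "0.2 0 0 -0.2 0 0 0" --pt "0.2 0 0 -0.5 0 0 0" --pt "0.2 0 0 -0.9 0 0 0"

```text
clock: 10.22
position: [0.5087, -0.2226, 0.2314]
tool_rot: [3.141, 0.002, -0.546]
force: [1.9, 1.2, 0.5]
grip_width: 0.0514
```

```bash
python3 go.py .45 .15 .25 -31
```

```text
{'clock': np.float64(10.225), 'qpos': array([-0.3056,  0.6031,  0.9117,  1.8335, -0.5648,  0.9906, -1.271 ]), 'position': array([ 0.5087, -0.2226,  0.2314]), 'tool_rot': array([ 3.1407e+00,  1.7000e-03, -5.4570e-01]), 'force': array([1.9413, 1.1702, 0.541 ]), 'grip_width': np.float64(0.0514)}
t [-1.624 -1.92  -0.123] r [ 0.001  0.002 -0.006]
```

Moving aside for a clear view.

Emit:
arm_command --pt "0.2 -0.8 -0.95 -0.1 0 0 0" --pt "0.2 -0.8 -0.95 -0.1 0 0 0" --pt "0.2 -0.8 -0.95 -0.1 0 0 0" --pt "0.2 -0.8 -0.95 -0.1 0 0 0" --pt "0.2 -0.8 -0.95 -0.1 0 0 0" --pt "0.2 -0.8 -0.95 -0.1 0 0 0"

```text
clock: 10.98
position: [0.4806, -0.0402, 0.2457]
tool_rot: [3.141, -0.0, -0.548]
force: [-1.0, -1.2, -0.3]
grip_width: 0.051
```

```bash
python3 - <<'E'
from workcell import cams,telemetry
from h import *
print(telemetry.observe()['position'])
a=cams.grab_frame('side');b=cams.grab_frame('top')
pc=[(cover_pts(.5097,-.2234,np.radians(-31),.0565)[4:],(0,0,255))]
cv2.imwrite('pics/p7.png',np.hstack([zoom(a,'side',280,110,80,80,5,pc),zoom(b,'top',330,180,80,80,5,pc)]))
cv2.imwrite('pics/p8.png',b)
E
```

```text
[ 0.48059785 -0.0401597   0.24565623]
```

View pics/p7.png

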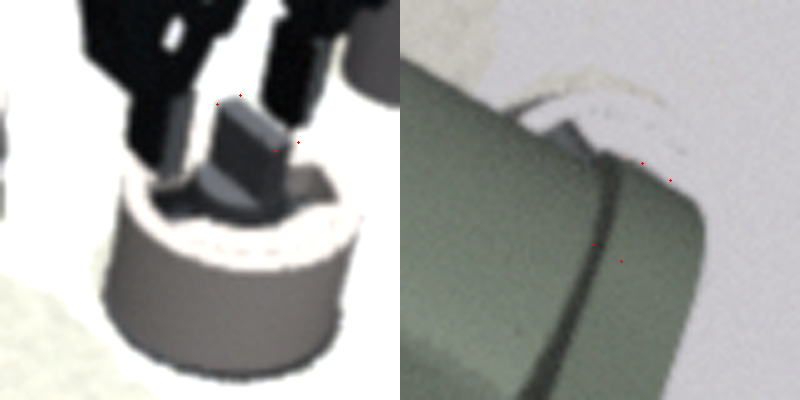

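View pics/p8.png

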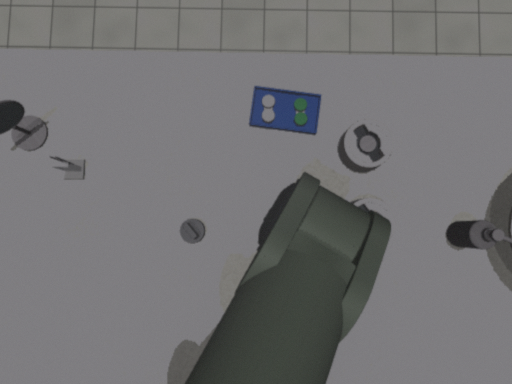

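The bar stands where the locked pose predicts, but the arm hides the top view. Moving farther away for one more check.

Emit:
arm_command --pt "0.2 -0.5 -0.95 -0.1 0 0 -0.3" --pt "0.2 -0.5 -0.95 -0.1 0 0 -0.3" --pt "0.2 -0.5 -0.95 -0.1 0 0 -0.3" --pt "0.2 -0.5 -0.95 -0.1 0 0 -0.3" --pt "0.2 -0.5 -0.95 -0.1 0 0 -0.3" --pt "0.2 -0.5 -0.95 -0.1 0 0 -0.3"

```text
clock: 11.82
position: [0.4905, 0.1205, 0.2606]
tool_rot: [3.142, -0.0, -0.312]
force: [0.0, -0.9, -1.0]
grip_width: 0.0514
```

Emit:
arm_command --pt "0.2 -0.3 -0.7 0 0 0 -0.3" --pt "0.2 -0.3 -0.7 0 0 0 -0.3" --pt "0.2 -0.3 -0.7 0 0 0 -0.3" --pt "0.2 -0.3 -0.7 0 0 0 -0.3"

```text
clock: 12.32
position: [0.4799, 0.2344, 0.2606]
tool_rot: [3.141, -0.0, -0.076]
force: [-0.1, -1.1, 0.4]
grip_width: 0.0511
```

```bash
python3 - <<'E'
from workcell import cams,telemetry
from h import *
print(telemetry.observe()['position'])
a=cams.grab_frame('side');b=cams.grab_frame('top')
pc=[(cover_pts(.5097,-.2234,np.radians(-31),.0565)[4:],(0,0,255))]
cv2.imwrite('pics/p9.png',np.hstack([zoom(a,'side',280,110,80,80,5,pc),zoom(b,'top',330,180,80,80,5,pc)]))
E
```

```text
[0.47985821 0.23442348 0.26061702]
```

View pics/p9.png

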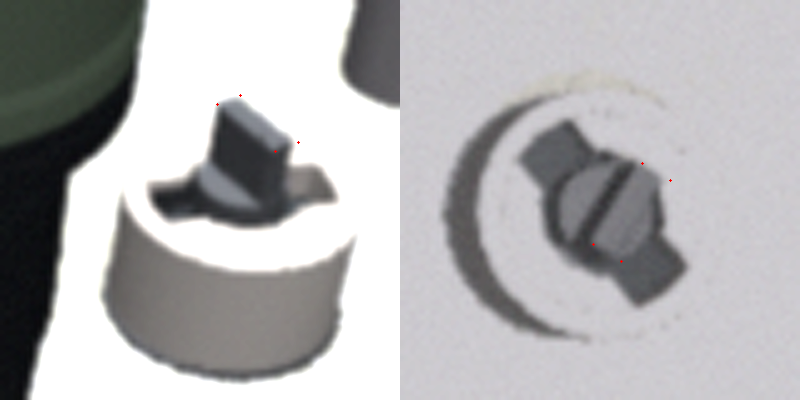

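The cover is seated with its bar across the slots and no lug visible in either slot. By eye the bar reads about 70–76° from the slots, inside the 50–80° window. Handing in.

```bash
python3 -c "
from workcell import job;print(job.job_done())"
```

```text
the job is handed in; nothing more can be done
None
```

The contact lens washer is closed: I put the grey cover with lugs into the washer nearest the base, locked it, and handed the job in after about 12.5 s. I lined its lugs up with the slots at 39°, pushed about 11 mm down against the spring (3–4 N measured), twisted 70° clockwise and let go.

- **Seating:** In the last pictures the cover sits in the washer with its lugs out of sight under the rim and both slots empty. The gripper is well clear of it.
- **Plain lid:** It was still at its starting place in a picture taken after I let go of the cover. I never touched it or the yellow look-alike.
- **Small disagreements:** The bar reads roughly 5° further round than the tool's 70°, within the 50–80° window. In the side view it sits about 1 px (roughly 2 mm) below the predicted pose, about what the camera calibration allows.

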